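# Lock the cartridge tray's bin with the quarter-turn thumbscrew

## Task

Lock the tilt-out bin of the beech cartridge tray for carrying: slide the aluminium latch bar out towards the bin until its slot lies over the slot in the steel plate hidden beneath it, and pass the thumbscrew down through both slots until its flange lies flat on the bar. Then give the thumbscrew a quarter turn, so that its wing points along the bar, and let go. Feel for the lower slot gently, without forcing anything, and leave the other things on the table where they are.

Things in the scene. Friction and masses are not known exactly. Their poses are not given: they have to be found in the camera images.
- tray: Beech cartridge tray, fixed, 220 long (x), 170 wide (y), origin under its centre at table height. Its -x end is the tilt-out bin, shut, 50 high. Along its middle (y = 0) runs a strip 60 wide, its top 55 above the origin, on which an aluminium latch bar slides along tray x. The side compartments hold cartridges and are lower than 43.
- plate_mid (a point): Fixed point on the tray's middle line (tray x = y = 0), at the upper face of a steel plate under the bar, 54.8 above the table. The plate is 6 thick, hollow beneath, clamped fast. Its slot, 11.5 (tray x) by 19.5 (tray y), is centred on tray y = 0 but anywhere within 8 either way of this point along tray x; the bar covers it at the start.
- bar_slot (a point): Centre of the bar's through slot, 10.5 (tray x) by 18.5 (tray y), at the bar's upper face, 60.5 above the table. Bar 5 thick, 34 wide, 0.7 above the plate; about 1.5 N of friction; it stays where left. At the start it is at tray x = +22 to +26; it lines up 14 to 34 towards the bin (-x). A screw tip standing in it can drag the bar over the plate and drops in where the slots meet.
- bar_tab (a point): Top of the upright tab, 10 high and 4 thick, across the bar's +x end, 74 from the bar's slot centre; moves with the bar.
- screw: Steel quarter-turn thumbscrew, loose, 50 g, hanging in the stand, flange on its top. Origin on its axis at the flange's underside, z up. Flange 28 across, 3 thick. Below it a round shank 8 across, then from 14 to 18 down a toe 16 (own x) by 8 (own y), then a nose 13 by 5 down to 20.5. Under the plate the toe turns freely either way.
- screw_wing (a point): Centre of the screw's flat upright wing, 18 above the screw's origin: 26 long (screw x), 9 thick (screw y), 30 high (3 to 33 above the origin). Wing and toe lie along one line: the toe passes a slot only with the wing along the slot (tray y); half a turn makes no difference. Locked, the wing lies along tray x.
- stand: Beech block 60 by 60 by 32 high, fixed, origin under its centre, with a slot 20 (own x) by 12 (own y) and 28 deep in the middle of its top, in which the screw hangs.
- saucer: White porcelain saucer, 130 across, 20 high; leave alone. Origin under its centre.
- headshell: Matte black headshell, about 70 by 22 by 19 high; leave alone. Origin under its middle.
- level: Steel spirit level disc, 40 across, 11 high; leave alone. Origin under its centre.
- case: Transparent plastic tweezer case, 130 (own x) by 30 by 14 high; leave alone. Origin under its centre.
Not all that is in view belongs to the job. What is meant by the screw is not turquoise, and is the smaller of those in its own colour.

How it is judged:
By the outcome, as a careful person would: the job done as asked, in the order asked, and still so for the second after the job is handed in, with the robot touching nothing.
It also fails if it takes over 64 s, if anything falls off the work surface, if the arm or the gripper's body presses on something with over 40 N, if the wrist force passes 120 N, or if a joint passes its speed limit or range.

## Robot

A 6-joint arm with a two-finger parallel gripper is mounted at the origin on the work surface. World frame = base frame: x ahead of the robot, y to its left, z up, the work surface at z = 0. Lengths are in m, angles in rad, forces in N, time in s.
With the tool pointing down it reaches from about 0.375 to 0.975 m from the base axis. Payload 3.8 kg.
Tool frame: the origin (TCP) lies at the very end of the fingers, on their centre line; the grasp point (between the pads) lies 19 mm behind it; z points along the fingers, y is the direction in which the jaws open and shut (so a half turn about z gives the same grasp; the last joint's range is limited). The gripper opens to 85 mm and grips with 20 to 120 N. Pads are 22 mm wide; open, the fingers measure 114 mm over their backs; the gripper's body (76 mm by 85 mm) begins 54 mm behind the grasp point. The pads swing forward as they close: fully open they stand 13 mm farther back than shut.
Start: joints at [1.287, 0.264, 1.604, -0, 1.274, -0.037], TCP at [0.165, 0.655, 0.231] pointing down, gripper open.
Joint ranges: [-2.63, 2.63], [-0.94, 2.18], [0.31, 2.57], [-1.31, 4.45], [0, 2.66], [-2.55, 2.55]. Speed limits (rad/s): [2.57, 2.57, 3.14, 3.14, 3.14, 3.14].

## Interface

Orientations are given as a rotation vector (axis times angle).
In Python, from workcell import status, read_camera, camera_info, order gives the robot as it stands.
- The arm moves only by the tool move_arm, never from a script. Its argument "deltas" is a list of rows, each a list of 3 entries, a list of its own where there are three numbers: the turn, a rotation vector about the world's x, y, z as a fraction of full scale, then the shift along the world's x, y, z as a fraction of full scale, then the closure, from -1 (fully open) to 1 (shut), so that 0 is half open. A call has 1 to 20 rows; each row is the pose to reach, as a shift and turn from the pose commanded when the call began; what a row does not reach only later rows make up. Full scale, the value 1, is 0.1 m for a shift and pi/2 rad for a turn. A row lasts 1/8 s, in which the tool goes at most 62.5 mm and 10.7 degrees, less where a joint would pass 70% of its speed; a pose out of reach is approached as far as the arm can. A call with a number of a shift or a turn outside -1 to 1 is refused whole. A call with a gripper value outside its range is refused whole. The fingers move at their own pace and stop on an object; "grip_force" is the grip in N (left out, the last holds). Time passes only in rows, so rows that repeat a pose let the fingers close. It gives the time, the measured TCP pose, the force and the opening at its end, in the units of the state.
- status.read_state(): the state, without advancing time (a new reading comes with each control period).
- read_camera(name): name is "scene" or "top"; returns (picture, depth): 384x512x3 uint8, red, green, blue; 384x512 float32, m along the optical axis (not along the pixel's ray), 0 where there is no reading.
- camera_info(name): a dict with "K" (3x3 intrinsics, pixels), "D" ([k1, k2, p1, p2, k3] as OpenCV has them; the pictures are not rectified), "R" (3x3) and "t" (3): a world point X has camera coordinates R X + t. Camera axes: x right, y down, z forward; pixel columns grow to the right and rows downward; lengths in m; the calibration is good to about 2 mm. A picture is of the moment at which its call begins. camera_info takes no time and is no camera call.
- order.finish_job(): hands the job in, once; it reports no verdict.
The state is a dict: "time": time; "q": joint angles; "joint_vel": joint speeds; "joint_torque": joint torques, N m; "tool_pos": TCP position; "tcp_rot": TCP orientation; "wrist_force": force on the tool from outside, world axes, zero at the start; "torque": the same for the moment, N m; "width": opening from 0.0 (shut) to 1.0 (fully open).
Only numpy, scipy, OpenCV 4.12 (cv2) and the standard library are available. Lean on these libraries where they do the work, as an engineer would, in place of code of your own. Each camera call takes 0.05 s, during which the arm holds its last target. There are 200 camera calls.

## Working session

There is one attempt and no reset: what is moved stays moved. The work goes in short steps, Python scripts to look and compute and a tool call to move; the robot and the scene stay as the last step left them, time stands still between calls to the robot, and variables do not carry over. Pictures are saved under pics/ and viewed, about 8 in all and at most 12, crops included, and the job is handed in when it is done.

Besides the shell and the picture viewer there is one more tool, called after "Emit:" as name(argument=value, ...), one argument or row to a line, values as JSON. move_arm: Moves the arm, as the interface text tells. Its arguments: {"type":"object","properties":{"deltas":{"type":"array","items":{"type":"array"}},"grip_force":{"type":"number"}},"required":["deltas"]}

```bash
ls; mkdir -p pics
cat > h.py <<'E'
import numpy as np, cv2
from workcell import status, read_camera, camera_info, order
def grab(name,tag):
    im,d=read_camera(name); np.savez(f'{tag}.npz',im=im,d=d); cv2.imwrite(f'pics/{tag}.png',im[...,::-1]); return im,d
def pix(name,uv,z):
    c=camera_info(name);K,D,R,t=[np.array(c[k],float) for k in('K','D','R','t')]
    n=cv2.undistortPoints(np.array([[uv]],float),K,D)[0,0]; r=R.T@np.array([n[0],n[1],1]); o=-R.T@t
    return o+r*(z-o[2])/r[2]
def pixd(name,uv,d):
    c=camera_info(name);K,D,R,t=[np.array(c[k],float) for k in('K','D','R','t')]
    n=cv2.undistortPoints(np.array([[uv]],float),K,D)[0,0]; return R.T@(np.array([n[0],n[1],1])*d-t)
def proj(name,X):
    c=camera_info(name);K,D,R,t=[np.array(c[k],float) for k in('K','D','R','t')]
    return cv2.projectPoints(np.array(X,float).reshape(-1,3),cv2.Rodrigues(R)[0],t,K,D)[0][:,0]
def crop(im,u0,u1,v0,v1,s,tag): cv2.imwrite(f'pics/{tag}.png',cv2.resize(im[v0:v1,u0:u1,::-1],None,fx=s,fy=s,interpolation=cv2.INTER_CUBIC))
E
python3 - <<'E'
from h import *
print(status.read_state())
a,_=grab('top','t0'); b,_=grab('scene','s0')
cv2.imwrite('pics/both.png',cv2.resize(np.vstack([a,b])[...,::-1],None,fx=.78,fy=.78))
for n in('top','scene'):
    c=camera_info(n); print(n,c)
E
```

```text
pics
{'time': 0.0, 'q': array([ 1.28708961e+00,  2.64744637e-01,  1.60538237e+00,  1.30613092e-05,
        1.27372973e+00, -3.68855559e-02]), 'joint_vel': array([ 1.25397498e-03, -1.11399161e-04,  3.76557336e-04,  1.40602281e-03,
       -9.87787447e-05,  2.05950853e-03]), 'joint_torque': array([ 1.54883863e-03, -5.15124357e+01, -3.67306387e+01,  2.25195040e-04,
        1.28374898e-02,  2.71779314e-06]), 'tool_pos': array([0.16469721, 0.65383052, 0.22996327]), 'tcp_rot': array([-0.38668213, -3.11732596,  0.00350728]), 'wrist_force': array([-0.19879985,  0.62403053,  0.11441177]), 'torque': array([-0.01014647,  0.051592  ,  0.02982156]), 'width': 1.0002915924285989}
top {'K': array([[410.04549013,   0.        , 250.88803822],
       [  0.        , 410.04549013, 188.16921681],
       [  0.        ,   0.        ,   1.        ]]), 'D': array([-0.03339369,  0.        ,  0.        ,  0.        ,  0.        ]), 'R': array([[-0.01456632, -0.9995854 , -0.02483654],
       [-0.98909809,  0.01804482, -0.14614841],
       [ 0.14653599,  0.02243693, -0.98895085]]), 't': array([0.0559474 , 0.62544162, 1.00239621])}
scene {'K': array([[440.30078126,   0.        , 252.53218531],
       [  0.        , 440.30078126, 192.42995077],
       [  0.        ,   0.        ,   1.        ]]), 'D': array([-0.02594406,  0.        ,  0.        ,  0.        ,  0.        ]), 'R': array([[-0.56620772,  0.82417743,  0.01184835],
       [ 0.49985893,  0.35476048, -0.79011774],
       [-0.65540053, -0.44144827, -0.61284057]]), 't': array([ 0.3278691 , -0.26409698,  1.46668768])}
```

View pics/t0.png

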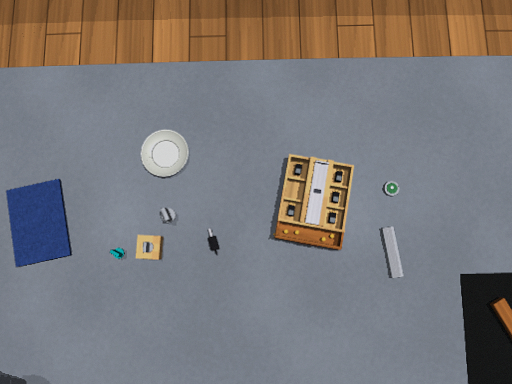

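View pics/s0.png

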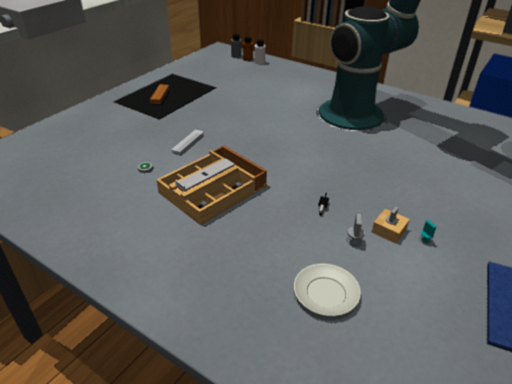

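Candidates, by top-view pixel: grey on the table (167,214), grey in the stand (148,247), turquoise (117,253). The one in the stand fits: it is grey, smaller and hanging. I'll confirm that in a crop and measure the tray in the same picture.

Run:
```python
from h import *
a=np.load('t0.npz')['im']; b=np.load('s0.npz')['im']
f=lambda im,u0,u1,v0,v1,s:cv2.resize(im[v0:v1,u0:u1,::-1],None,fx=s,fy=s,interpolation=cv2.INTER_CUBIC)
# top: screws crop 100..185,200..268 x4 ; tray crop 270..360,150..255 x 4.6
A=f(a,100,190,195,270,4.4,) ; B=f(a,270,360,150,255,5); C=f(b,330,445,200,260,3.4)
H=np.zeros((600,800,3),np.uint8); H[:A.shape[0],:A.shape[1]]=A[:, :]; H[:525,396:396+404]=B[:525,:404]; H[340:340+C.shape[0],:391]=C[:600-340]
cv2.imwrite('pics/c1.png',H)
d=np.load('t0.npz')['d']
for uv in [(148,247),(140,240),(167,214),(165,216),(317,190),(317,170),(310,240)]:
    print(uv,pixd('top',uv,d[uv[1],uv[0]]))
```

```text
(148, 247) [0.48071053 0.3080667  0.04639626]
(140, 240) [0.49888685 0.33272792 0.03355725]
(167, 214) [0.56154792 0.25546429 0.06959989]
(165, 216) [0.55649904 0.26005285 0.07116191]
(317, 190) [ 0.61737612 -0.12166359  0.05453488]
(317, 170) [ 0.66752699 -0.12267252  0.06132632]
(310, 240) [ 0.49301654 -0.10492595  0.00951931]
```

View pics/c1.png

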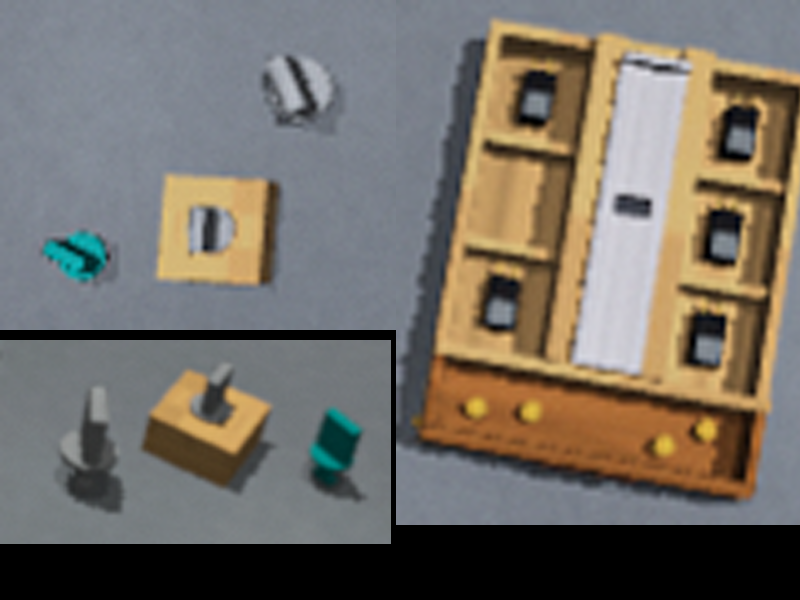

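The smaller grey screw is the one in the stand, at top pixel (148,247), with its wing about along world x. The bar slot is at about (317.4,191), and the bin is at the image bottom (towards the robot). Next I convert these to positions.

Run:
```python
from h import *
a=np.load('t0.npz')['im']; b=np.load('s0.npz')['im']
P=lambda x,y,z:pix('top',(270+(x-396)/5-.4,150+y/5-.4),z)
Q=lambda x,y,z:pix('top',(100+x/4.4-.4,195+y/4.4-.4),z)
print('bar L',P(618,75,.0605),P(576,360,.0605),'R',P(686,80,.0605),P(640,373,.0605))
print('slot',P(633,205,.0605),'ends',P(614,203,.0605),P(652,208,.0605))
print('tab top L,R',P(624,57,.0705),P(689,66,.0705))
print('tray corners',P(492,22,.05),P(800,75,.05),P(755,495,.05),P(423,435,.05))
print('stand',[Q(x,y,.032) for x,y in((165,175),(266,180),(263,283),(157,278))])
print('flange',Q(213,230,.035), 'wingtop',Q(198,230,.065),Q(198,207,.065),Q(198,253,.065))
d=np.load('t0.npz')['d']
# point clouds: screw wing
pts=np.array([pixd('top',(u,v),d[v,u]) for v in range(238,258) for u in range(138,160) if d[v,u]>0])
w=pts[pts[:,2]>.055]; print('wing pts',len(w),w.min(0),w.max(0),w.mean(0))
pts=np.array([pixd('top',(u,v),d[v,u]) for v in range(155,225) for u in range(300,340)])
w=pts[(pts[:,2]>.066)]; print('tab',len(w),w.round(4))
d=np.load('s0.npz')['d']
pts=np.array([pixd('scene',(u,v),d[v,u]) for v in range(195,245) for u in range(372,415)])
w=pts[(pts[:,2]>.045)&(pts[:,2]<.07)]; print('scene wing',len(w),w.min(0),w.max(0),w.mean(0))
cv2.imwrite('pics/c2.png',np.hstack([cv2.resize(b[145:225,150:275,::-1],(500,320),interpolation=2),cv2.resize(b[195:245,370:415,::-1],(288,320),interpolation=2)]))
```

```text
bar L [ 0.68176925 -0.11573011  0.0605    ] [ 0.53767089 -0.08954556  0.0605    ] R [ 0.67852884 -0.15005674  0.0605    ] [ 0.53067815 -0.1210757   0.0605    ]
slot [ 0.61501404 -0.12077246  0.0605    ] ends [ 0.61620256 -0.11127604  0.0605    ] [ 0.61331883 -0.13024465  0.0605    ]
tab top L,R [ 0.68890204 -0.11774449  0.0705    ] [ 0.68365893 -0.15018479  0.0705    ]
tray corners [ 0.71300522 -0.05341     0.05      ] [ 0.68215288 -0.21023032  0.05      ] [ 0.46969966 -0.17740668  0.05      ] [ 0.50209389 -0.01299428  0.05      ]
stand [array([0.51343522, 0.341085  , 0.032     ]), array([0.5097182 , 0.28131814, 0.032     ]), array([0.45031294, 0.28212897, 0.032     ]), array([0.45387344, 0.34437953, 0.032     ])]
flange [0.48112246 0.31118962 0.035     ] wingtop [0.48098223 0.31148369 0.065     ] [0.49388043 0.31175764 0.065     ] [0.46812728 0.3112136  0.065     ]
wing pts 43 [0.47078468 0.30679554 0.05724092] [0.49299937 0.31624805 0.0691791 ] [0.48210469 0.31116731 0.06470168]Traceback (most recent call last):
  File "<stdin>", line 15, in <module>
  File "h.py", line 10, in pixd
    c=camera_info(name);K,D,R,t=[np.array(c[k],float) for k in('K','D','R','t')]
ValueError: time passes only in moves, steps and waits
```

Emit:
move_arm(
  deltas=[
    [[0,0,0],[0.4,-0.4,0],0],
    [[0,0,0.06],[0.7,-0.7,0],0],
    [[0,0,0.127],[1,-1,0],0.1],
    [[0,0,0.127],[1,-1,0],0.1],
  ],
  grip_force=40,
)

```text
time: 0.6
tool_pos: [0.2666, 0.5523, 0.2308]
tcp_rot: [-0.079, -3.141, 0.002]
wrist_force: [-0.6, 0.8, -0.8]
width: 0.45
```

Emit:
move_arm(
  deltas=[
    [[0,0,0],[0.4,-0.4,0],0.1],
    [[0,0,0],[0.8,-0.8,0],0.1],
    [[0,0,0],[1,-1,0],0.1],
    [[0,0,0],[1,-1,0],0.1],
  ],
)

```text
time: 1.1
tool_pos: [0.3656, 0.4538, 0.231]
tcp_rot: [-0.079, -3.14, 0.0]
wrist_force: [-0.1, -0.1, -0.2]
width: 0.453
```

Run:
```python
from h import *
cis={n:camera_info(n) for n in('top','scene')}
def back(n,uv,z):
    c=cis[n];K,D,R,t=[np.array(c[k],float) for k in('K','D','R','t')]
    p=cv2.undistortPoints(np.array([[uv]],float),K,D)[0,0]; r=R.T@np.array([p[0],p[1],1]); o=-R.T@t
    return o+r*(z-o[2])/r[2]
print('cam pos',{n:(-np.array(c['R']).T@c['t']).round(3) for n,c in cis.items()})
a=np.load('t0.npz')['im'].astype(float).mean(2); b=np.load('s0.npz')['im'].astype(float).mean(2)
print(a[186:197,311:325].astype(int)); print(b[168:180,196:214].astype(int))
for n,g,(u0,u1,v0,v1) in(('top',a,(312,323,187,196)),):
    w=np.clip(170-g[v0:v1,u0:u1],0,None); V,U=np.mgrid[v0:v1,u0:u1]; uv=((w*U).sum()/w.sum(),(w*V).sum()/w.sum()); print(n,uv,back(n,uv,.0605),back(n,uv,.058))
print(a[238:257,140:158].astype(int))
cv2.imwrite('pics/c2.png',np.hstack([cv2.resize(np.load('s0.npz')['im'][145:225,150:275,::-1],(500,320),interpolation=2),cv2.resize(np.load('s0.npz')['im'][195:245,370:415,::-1],(288,320),interpolation=2)]))
s=status.read_state(); print(s['time'],s['tool_pos'],s['tcp_rot'],s['width'])
```

```text
cam pos {'top': array([0.473, 0.022, 1.084]), 'scene': array([1.279, 0.471, 0.686])}
[[176 210 207 211 209 201 205 207 207 205 201 202 205 199]
 [179 209 209 213 213 206 209 209 208 205 202 203 206 197]
 [180 211 202 187 181 180 188 199 200 207 205 205 205 188]
 [189 211 176  85  50  67  88 135 144 165 197 207 205 187]
 [195 213 159  85  63  69  59  54  49  37 175 208 207 182]
 [201 211 148  71  61  65  65  67  70  68 181 208 205 185]
 [209 211 174 120 110 102  84  79  65  76 182 208 200 180]
 [211 207 214 196 189 178 155 152 138 145 195 209 198 179]
 [208 206 213 211 205 209 211 211 211 207 208 210 196 176]
 [209 206 210 207 205 204 208 209 205 202 206 211 190 171]
 [205 205 210 206 205 207 206 207 203 203 209 209 187 166]]
[[ 67  95 128 145 134 111 110 137 151 165 176 176 177 174 173 174 174 174]
 [ 55  68  95 137 153 150 153 166 175 178 176 175 175 175 174 174 174 174]
 [ 78 105 124 151 166 172 177 177 176 176 176 176 174 175 176 176 176 176]
 [125 150 161 172 177 177 171 159 150 165 178 179 178 176 176 176 176 178]
 [163 171 178 176 175 159 123  87  84 124 160 172 177 177 176 179
[... 1514 characters left out ...]
3 170 156 177 169  63  50  63 125 177 174 171 166 169 171 171 168]
 [168 172 171 163 177 165  52  47  69 133 170 157 160 169 168 174 172 171]
 [170 171 167 148 167 154  40  48  75 126 147 148 155 165 165 166 165 165]
 [172 172 158 122 170 162 124 113 123 136 144 165 164 160 161 160 161 164]
 [171 171 166 150 175 174 172 164 163 163 164 172 161 164 161 161 160 163]
 [172 172 171 172 171 170 173 173 173 171 172 168 163 158 162 161 160 163]
 [170 172 169 171 171 172 172 173 172 172 171 169 163 161 162 161 161 163]
 [172 171 173 172 171 173 172 171 174 171 171 168 162 163 161 162 159 164]]
1.1 [0.36560859 0.45380034 0.23097985] [-7.94689745e-02 -3.14013165e+00  3.05171050e-04] 0.4528719704972913
```

View pics/c2.png

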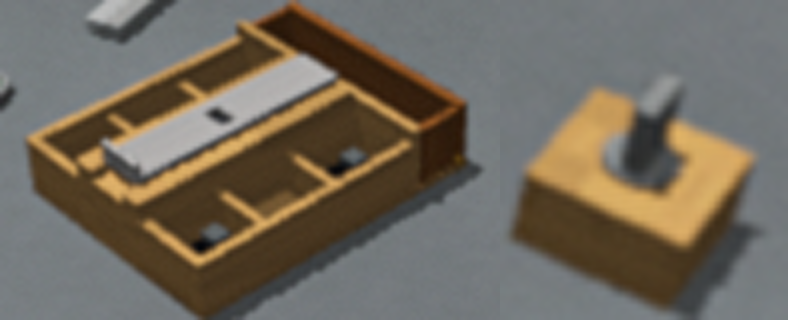

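Emit:
move_arm(
  deltas=[
    [[0,0,0],[0.4,-0.4,0],0.1],
    [[0,0,0],[0.8,-0.8,-0.2],0.1],
    [[0,0,0],[1,-1,-0.5],0.1],
    [[0,0,0],[1,-1,-0.9],0.1],
    [[0,0,0],[1,-1,-0.9],0.1],
  ],
)

```text
time: 1.72
tool_pos: [0.4616, 0.3537, 0.1372]
tcp_rot: [-0.074, -3.133, 0.007]
wrist_force: [0.1, -0.3, -0.7]
width: 0.446
```

Emit:
move_arm(
  deltas=[
    [[0,0,0],[0.16,-0.43,0],0.1],
    [[0,0,0],[0.16,-0.43,0],0.1],
    [[0,0,0],[0.16,-0.43,-0.3],0.1],
    [[0,0,0],[0.16,-0.43,-0.6],0.1],
    [[0,0,0],[0.16,-0.43,-0.6],0.1],
  ],
)

```text
time: 2.35
tool_pos: [0.4789, 0.3122, 0.0801]
tcp_rot: [-0.072, -3.137, 0.002]
wrist_force: [0.8, -0.6, 1.0]
width: 0.45
```

Run:
```python
from h import *
s=status.read_state(); print(s['time'],s['tool_pos'],s['wrist_force'],s['width'])
b,_=grab('scene','s1'); a,_=grab('top','t1')
f=lambda im,u0,u1,v0,v1,z:cv2.resize(im[v0:v1,u0:u1,::-1],z,interpolation=2)
cv2.imwrite('pics/c3.png',np.hstack([f(b,350,450,160,250,(400,360)),f(a,100,200,205,295,(400,360))]))
print('slot via scene',pix('scene',(204.0,173.6),.0605))
```

```text
2.35 [0.47887386 0.31217517 0.08011688] [ 0.7856254  -0.60145254  0.98100204] 0.4498704644327568
slot via scene [ 0.61645669 -0.11944481  0.0605    ]
```

View pics/c3.png

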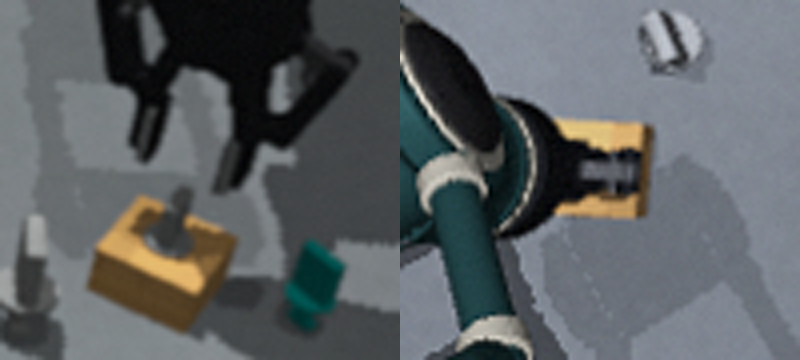

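Emit:
move_arm(
  deltas=[
    [[0,0,0],[0.02,-0.01,-0.2],0.1],
    [[0,0,0],[0.02,-0.01,-0.4],0.1],
    [[0,0,0],[0.02,-0.01,-0.4],0.1],
    [[0,0,0],[0.02,-0.01,-0.4],1],
    [[0,0,0],[0.02,-0.01,-0.4],1],
    [[0,0,0],[0.02,-0.01,-0.4],1],
    [[0,0,0],[0.02,-0.01,-0.4],1],
    [[0,0,0],[0.02,-0.01,-0.4],1],
  ],
  grip_force=50,
)

```text
time: 3.45
tool_pos: [0.4835, 0.3112, 0.0419]
tcp_rot: [0.075, 3.139, 0.002]
wrist_force: [0.3, 2.9, 0.8]
width: 0.095
```

Emit:
move_arm(
  deltas=[
    [[0,0,0],[0,0,0.2],1],
    [[0,0,0],[0,0,0.5],1],
    [[0,0,0],[0,0,0.9],1],
    [[0,0,0],[0,0,0.9],1],
    [[0,0,0],[0,0,0.9],1],
  ],
)

```text
time: 4.08
tool_pos: [0.4823, 0.3098, 0.1307]
tcp_rot: [-0.074, -3.14, 0.002]
wrist_force: [0.1, 0.3, -0.5]
width: 0.094
```

Run:
```python
from h import *
s=status.read_state(); print(s['time'],s['tool_pos'],s['tcp_rot'],s['wrist_force'],s['width'])
b,_=grab('scene','s2'); a,_=grab('top','t2')
s=status.read_state(); print(s['time'],s['tool_pos'],s['tcp_rot'],s['wrist_force'])
f=lambda im,u0,u1,v0,v1,z:cv2.resize(im[v0:v1,u0:u1,::-1],z,interpolation=2)
cv2.imwrite('pics/c4.png',f(b,350,450,140,240,(600,600)))
```

```text
4.075 [0.48230096 0.30983162 0.13073757] [-7.42585676e-02 -3.13973620e+00  1.83795469e-03] [ 0.07857622  0.30262426 -0.53243383] 0.09386465808395836
4.175 [0.48163441 0.30955631 0.12952988] [-0.07431565 -3.13788646  0.00325029] [-0.72866008  0.47565246 -1.15288798]
```

View pics/c4.png

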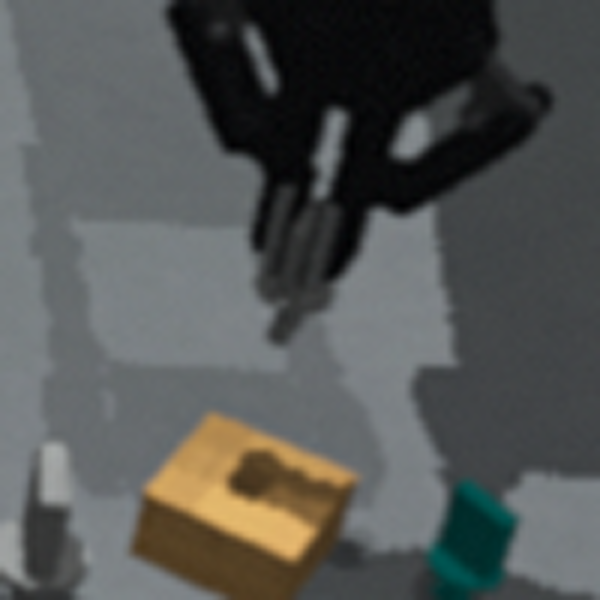

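Emit:
move_arm(
  deltas=[
    [[0,0,-0.1],[0.1,-0.3,0],1],
    [[0,0,-0.2],[0.2,-0.6,0],1],
    [[0,0,-0.3],[0.3,-1,0],1],
    [[0,0,-0.3],[0.3,-1,0],1],
  ],
)

```text
time: 4.68
tool_pos: [0.5121, 0.2079, 0.1295]
tcp_rot: [-0.81, -3.033, 0.004]
wrist_force: [0.0, 0.2, 0.0]
width: 0.091
```

Emit:
move_arm(
  deltas=[
    [[0,0,-0.1],[0.1,-0.3,0],1],
    [[0,0,-0.2],[0.2,-0.6,0],1],
    [[0,0,-0.3],[0.3,-1,0],1],
    [[0,0,-0.3],[0.3,-1,0],1],
  ],
)

```text
time: 5.18
tool_pos: [0.5426, 0.109, 0.1301]
tcp_rot: [-1.494, -2.762, 0.002]
wrist_force: [0.8, 0.4, -0.3]
width: 0.098
```

Emit:
move_arm(
  deltas=[
    [[0,0,-0.1],[0.1,-0.3,0],1],
    [[0,0,-0.2],[0.2,-0.6,0],1],
    [[0,0,-0.3],[0.3,-1,0],1],
    [[0,0,-0.3],[0.3,-1,0],1],
  ],
)

```text
time: 5.68
tool_pos: [0.573, 0.0097, 0.1305]
tcp_rot: [-2.096, -2.339, 0.001]
wrist_force: [0.4, -0.2, -0.2]
width: 0.091
```

Emit:
move_arm(
  deltas=[
    [[0,0,-0.1],[0.2,-0.4,0],1],
    [[0,0,-0.186],[0.3,-0.8,0],1],
    [[0,0,-0.186],[0.44,-1,0],1],
    [[0,0,-0.186],[0.44,-1,0],1],
  ],
)

```text
time: 6.18
tool_pos: [0.6177, -0.0893, 0.1309]
tcp_rot: [-2.412, -2.012, -0.001]
wrist_force: [0.7, 0.7, -0.8]
width: 0.093
```

Emit:
move_arm(
  deltas=[
    [[0,0,0],[0,-0.3,0],1],
    [[0,0,0],[0,-0.3,-0.15],1],
    [[0,0,0],[0,-0.3,-0.3],1],
    [[0,0,0],[0,-0.3,-0.3],1],
    [[0,0,0],[0,-0.3,-0.3],1],
  ],
)

```text
time: 6.8
tool_pos: [0.6167, -0.1185, 0.1009]
tcp_rot: [-2.413, -2.011, 0.001]
wrist_force: [-0.2, 0.5, -0.3]
width: 0.094
```

```bash
cat >> h.py <<'E'
def overlay(tag,tcp,yaw,off,box,s,slot=(.6157,-.1201),ty=-.1815,dz=-.0095):
    # screw origin = tcp + off (world) + dz ; yaw = wing direction
    im,_=grab('scene',tag)
    def rect(cx,cy,z,lx,ly,a):
        c,sn=np.cos(a),np.sin(a); return [(cx+c*x-sn*y,cy+sn*x+c*y,z) for x,y in((-lx/2,-ly/2),(lx/2,-ly/2),(lx/2,ly/2),(-lx/2,ly/2))]
    ox,oy,oz=tcp[0]+off[0],tcp[1]+off[1],tcp[2]+dz
    L=[rect(ox,oy,oz-.014,.016,.008,yaw),rect(ox,oy,oz-.018,.016,.008,yaw),[(ox+.014*np.cos(t),oy+.014*np.sin(t),oz) for t in np.linspace(0,6.28,20)],rect(ox,oy,oz+.033,.026,.009,yaw),rect(slot[0],slot[1],.0605,.0105,.0185,ty)]
    n=[len(l) for l in L]; P=proj('scene',sum(L,[]))
    u0,u1,v0,v1=box; A=cv2.resize(im[v0:v1,u0:u1,::-1],None,fx=s,fy=s,interpolation=2); B=A.copy(); i=0
    for k,m in enumerate(n):
        q=(P[i:i+m]-[u0,v0]+.5)*s; i+=m; cv2.polylines(B,[q.astype(np.int32)],True,[(0,0,255),(0,255,255),(0,255,0),(255,0,0),(255,0,255)][k],1)
    cv2.imwrite(f'pics/{tag}_o.png',np.hstack([A,B]))
E
python3 - <<'E'
from h import *
s=status.read_state(); print(s['time'],s['tool_pos'],s['tcp_rot'],s['wrist_force'],s['width'])
p=s['tool_pos']; overlay('s3',p,1.39,(0,0),(165,240,125,195),5)
s=status.read_state(); print(s['time'],s['tool_pos'],s['tcp_rot'])
E
```

```text
6.8 [ 0.61669709 -0.11849201  0.10090211] [-2.41266126e+00 -2.01085412e+00  5.10645447e-04] [-0.2182773   0.47698505 -0.32008095] 0.09392457891117403
6.85 [ 0.61708941 -0.11880198  0.10143435] [2.41355802e+00 2.01101666e+00 3.76921735e-04]
```

View pics/s3_o.png

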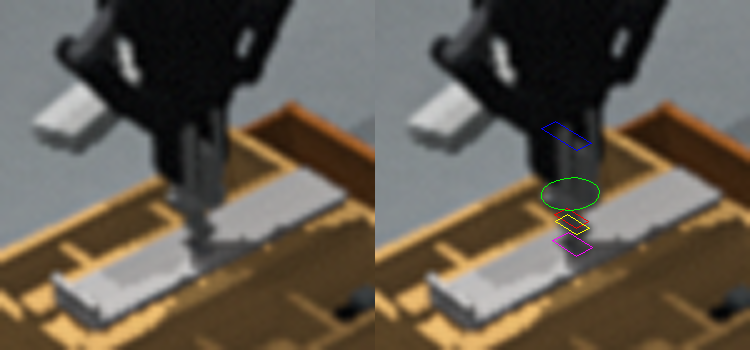

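Emit:
move_arm(
  deltas=[
    [[0,0,0],[-0.006,-0.022,0],1],
    [[0,0,0],[-0.006,-0.022,-0.05],1],
    [[0,0,0],[-0.006,-0.022,-0.09],1],
    [[0,0,0],[-0.006,-0.022,-0.09],1],
    [[0,0,0],[-0.006,-0.022,-0.09],1],
  ],
)

```text
time: 7.48
tool_pos: [0.6163, -0.1217, 0.0922]
tcp_rot: [-2.414, -2.01, 0.0]
wrist_force: [-0.1, -0.2, -0.3]
width: 0.095
```

Emit:
move_arm(
  deltas=[
    [[0,0,0],[0,0,-0.01],1],
    [[0,0,0],[0,0,-0.02],1],
    [[0,0,0],[0,0,-0.025],1],
    [[0,0,0],[0,0,-0.025],1],
  ],
)

```text
time: 7.98
tool_pos: [0.6163, -0.1217, 0.0897]
tcp_rot: [-2.414, -2.01, 0.0]
wrist_force: [-0.4, -0.1, -0.7]
width: 0.09
```

Emit:
move_arm(
  deltas=[
    [[0,0,0],[0,0,-0.007],1],
    [[0,0,0],[0,0,-0.015],1],
    [[0,0,0],[0,0,-0.015],1],
  ],
)

```text
time: 8.35
tool_pos: [0.6163, -0.1216, 0.0882]
tcp_rot: [-2.414, -2.01, 0.0]
wrist_force: [-1.3, -0.1, -0.9]
width: 0.091
```

Emit:
move_arm(
  deltas=[
    [[0,0,0],[0,0,-0.007],1],
    [[0,0,0],[0,0,-0.012],1],
    [[0,0,0],[0,0,-0.012],1],
  ],
)

```text
time: 8.72
tool_pos: [0.6168, -0.1218, 0.0879]
tcp_rot: [2.414, 2.009, 0.001]
wrist_force: [-1.7, 1.2, 5.1]
width: 0.095
```

Emit:
move_arm(
  deltas=[
    [[0,0,0],[0,0,0.008],1],
    [[0,0,0],[-0.01,0.002,0.008],1],
    [[0,0,0],[-0.01,0.002,0],1],
    [[0,0,0],[-0.01,0.002,0],1],
  ],
)

```text
time: 9.22
tool_pos: [0.616, -0.1216, 0.0878]
tcp_rot: [2.414, 2.009, 0.001]
wrist_force: [0.8, -0.1, 5.5]
width: 0.091
```

Emit:
move_arm(
  deltas=[
    [[0,0,0],[0,0.01,0.008],1],
    [[0,0,0],[0,0.01,0],1],
    [[0,0,0],[0,0.01,0],1],
  ],
)

```text
time: 9.6
tool_pos: [0.6154, -0.1206, 0.0875]
tcp_rot: [2.414, 2.01, 0.0]
wrist_force: [0.3, -0.6, 4.7]
width: 0.092
```

Emit:
move_arm(
  deltas=[
    [[0,0,0],[0,0,0.01],1],
    [[0,0,0],[0.004,0.02,0.01],1],
    [[0,0,0],[0.004,0.02,0.01],1],
  ],
)

```text
time: 9.98
tool_pos: [0.6153, -0.1193, 0.088]
tcp_rot: [2.413, 2.01, -0.002]
wrist_force: [-0.3, -5.7, 2.8]
width: 0.093
```

Emit:
move_arm(
  deltas=[
    [[0,0,0],[0.002,0.01,0],1],
    [[0,0,0],[0.002,0.01,0],1],
  ],
)

```text
time: 10.22
tool_pos: [0.6154, -0.119, 0.088]
tcp_rot: [2.413, 2.01, -0.004]
wrist_force: [-1.5, -7.1, 2.2]
width: 0.094
```

Emit:
move_arm(
  deltas=[
    [[0,0,0],[0.002,0.01,0],1],
    [[0,0,0],[0.002,0.01,0],1],
  ],
)

```text
time: 10.48
tool_pos: [0.6154, -0.1188, 0.088]
tcp_rot: [2.412, 2.01, -0.005]
wrist_force: [-2.2, -9.1, 4.2]
width: 0.094
```

Emit:
move_arm(
  deltas=[
    [[0,0,0],[-0.008,-0.04,0],1],
    [[0,0,0],[-0.011,-0.06,0],1],
    [[0,0,0],[-0.011,-0.06,0],1],
  ],
)

```text
time: 10.85
tool_pos: [0.6142, -0.122, 0.0872]
tcp_rot: [-2.413, -2.009, 0.001]
wrist_force: [-0.9, -0.6, -1.1]
width: 0.095
```

Emit:
move_arm(
  deltas=[
    [[0,0,0],[-0.003,-0.015,0],1],
    [[0,0,0],[-0.003,-0.015,0],1],
  ],
)

```text
time: 11.1
tool_pos: [0.6143, -0.1237, 0.0876]
tcp_rot: [-2.414, -2.009, 0.001]
wrist_force: [-0.6, 0.1, 0.1]
width: 0.092
```

Emit:
move_arm(
  deltas=[
    [[0,0,0],[-0.003,-0.015,0],1],
    [[0,0,0],[-0.003,-0.015,0],1],
  ],
)

```text
time: 11.35
tool_pos: [0.6142, -0.1253, 0.0881]
tcp_rot: [-2.414, -2.009, 0.0]
wrist_force: [-0.2, 0.9, 0.2]
width: 0.092
```

Emit:
move_arm(
  deltas=[
    [[0,0,0],[0.005,0.028,0],1],
    [[0,0,0],[0.005,0.028,0],1],
    [[0,0,0],[0.005,0.028,-0.01],1],
    [[0,0,0],[0.005,0.028,-0.01],1],
  ],
)

```text
time: 11.85
tool_pos: [0.6148, -0.1227, 0.0869]
tcp_rot: [-2.415, -2.01, 0.0]
wrist_force: [-0.3, 0.3, 0.7]
width: 0.092
```

Emit:
move_arm(
  deltas=[
    [[0,0,0],[0,0,-0.007],1],
    [[0,0,0],[0,0,-0.007],1],
    [[0,0,0],[0,0,-0.007],1],
  ],
)

```text
time: 12.22
tool_pos: [0.6149, -0.1227, 0.0864]
tcp_rot: [2.415, 2.01, -0.0]
wrist_force: [1.0, -0.1, -0.0]
width: 0.094
```

Emit:
move_arm(
  deltas=[
    [[0,0,0],[0,0,-0.007],1],
    [[0,0,0],[0,0,-0.007],1],
    [[0,0,0],[0,0,-0.007],1],
  ],
)

```text
time: 12.6
tool_pos: [0.6149, -0.1227, 0.0857]
tcp_rot: [2.414, 2.01, 0.0]
wrist_force: [1.1, -0.1, -0.8]
width: 0.098
```

Emit:
move_arm(
  deltas=[
    [[0,0,0],[0,0,-0.007],1],
    [[0,0,0],[0,0,-0.007],1],
    [[0,0,0],[0,0,-0.007],1],
  ],
)

```text
time: 12.98
tool_pos: [0.6149, -0.1227, 0.085]
tcp_rot: [2.414, 2.01, 0.0]
wrist_force: [0.6, 0.3, -1.1]
width: 0.093
```

Emit:
move_arm(
  deltas=[
    [[0,0,0],[0,0,-0.005],1],
    [[0,0,0],[0,0,-0.005],1],
    [[0,0,0],[0,0,-0.005],1],
  ],
)

```text
time: 13.35
tool_pos: [0.615, -0.1227, 0.0849]
tcp_rot: [2.414, 2.01, 0.0]
wrist_force: [-1.7, 0.6, 4.2]
width: 0.099
```

Emit:
move_arm(
  deltas=[
    [[0,0,0],[-0.02,0.004,0],1],
    [[0,0,0],[-0.039,0.007,0],1],
    [[0,0,0],[-0.059,0.011,0],1],
    [[0,0,0],[-0.079,0.014,0],1],
    [[0,0,0],[-0.098,0.018,0],1],
    [[0,0,0],[-0.098,0.018,0],1],
  ],
)

```text
time: 14.1
tool_pos: [0.6054, -0.1209, 0.0849]
tcp_rot: [2.414, 2.009, 0.001]
wrist_force: [3.0, -0.9, 4.0]
width: 0.093
```

Emit:
move_arm(
  deltas=[
    [[0,0,0],[-0.01,0.002,0],1],
    [[0,0,0],[-0.02,0.004,0],1],
    [[0,0,0],[-0.02,0.004,0],1],
  ],
)

```text
time: 14.48
tool_pos: [0.6036, -0.1205, 0.0849]
tcp_rot: [2.414, 2.009, 0.001]
wrist_force: [3.9, 0.4, 4.3]
width: 0.096
```

Emit:
move_arm(
  deltas=[
    [[0,0,0],[-0.01,0.002,0],1],
    [[0,0,0],[-0.02,0.004,0],1],
    [[0,0,0],[-0.02,0.004,0],1],
  ],
)

```text
time: 14.85
tool_pos: [0.6015, -0.1201, 0.0849]
tcp_rot: [2.414, 2.01, 0.001]
wrist_force: [5.1, -0.6, 4.7]
width: 0.093
```

Emit:
move_arm(
  deltas=[
    [[0,0,0],[-0.01,0.002,0],1],
    [[0,0,0],[-0.02,0.004,0],1],
    [[0,0,0],[-0.02,0.004,0],1],
  ],
)

```text
time: 15.22
tool_pos: [0.5995, -0.1198, 0.0849]
tcp_rot: [2.414, 2.009, 0.001]
wrist_force: [3.9, 0.2, 5.3]
width: 0.093
```

Emit:
move_arm(
  deltas=[
    [[0,0,0],[-0.01,0.002,0],1],
    [[0,0,0],[-0.02,0.004,0],1],
    [[0,0,0],[-0.02,0.004,0],1],
  ],
)

```text
time: 15.6
tool_pos: [0.5975, -0.1193, 0.0849]
tcp_rot: [2.414, 2.009, 0.001]
wrist_force: [5.1, 0.6, 5.7]
width: 0.092
```

Emit:
move_arm(
  deltas=[
    [[0,0,0],[-0.01,0.002,0],1],
    [[0,0,0],[-0.02,0.004,0],1],
    [[0,0,0],[-0.02,0.004,0],1],
  ],
)

```text
time: 15.98
tool_pos: [0.5955, -0.1189, 0.0848]
tcp_rot: [2.414, 2.009, 0.001]
wrist_force: [5.3, -0.6, 5.1]
width: 0.097
```

Emit:
move_arm(
  deltas=[
    [[0,0,0],[-0.01,0.002,0],1],
    [[0,0,0],[-0.02,0.004,0],1],
    [[0,0,0],[-0.02,0.004,0],1],
  ],
)

```text
time: 16.35
tool_pos: [0.5935, -0.1186, 0.0849]
tcp_rot: [2.414, 2.009, 0.001]
wrist_force: [4.8, 0.1, 5.1]
width: 0.089
```

Emit:
move_arm(
  deltas=[
    [[0,0,0],[-0.01,0.002,0],1],
    [[0,0,0],[-0.02,0.004,0],1],
    [[0,0,0],[-0.02,0.004,0],1],
  ],
)

```text
time: 16.73
tool_pos: [0.5915, -0.1182, 0.0848]
tcp_rot: [2.414, 2.009, 0.001]
wrist_force: [4.6, -0.5, 5.7]
width: 0.091
```

Emit:
move_arm(
  deltas=[
    [[0,0,0],[-0.01,0.002,0],1],
    [[0,0,0],[-0.02,0.004,0],1],
    [[0,0,0],[-0.02,0.004,0],1],
  ],
)

```text
time: 17.1
tool_pos: [0.5894, -0.1178, 0.0849]
tcp_rot: [2.414, 2.009, 0.001]
wrist_force: [5.7, 0.2, 5.9]
width: 0.095
```

Emit:
move_arm(
  deltas=[
    [[0,0,0],[-0.01,0.002,0],1],
    [[0,0,0],[-0.02,0.004,0],1],
    [[0,0,0],[-0.02,0.004,0],1],
  ],
)

```text
time: 17.48
tool_pos: [0.5869, -0.1173, 0.0845]
tcp_rot: [-2.414, -2.01, 0.001]
wrist_force: [4.1, -0.3, 5.4]
width: 0.094
```

Emit:
move_arm(
  deltas=[
    [[0,0,0],[-0.01,0.002,0],1],
    [[0,0,0],[-0.01,0.002,0],1],
  ],
)

```text
time: 17.73
tool_pos: [0.5836, -0.1166, 0.0827]
tcp_rot: [-2.411, -2.007, 0.005]
wrist_force: [0.6, -0.2, -0.6]
width: 0.093
```

Emit:
move_arm(
  deltas=[
    [[0,0,0],[-0.01,0.002,0],1],
    [[0,0,0],[-0.01,0.002,0],1],
  ],
)

```text
time: 17.98
tool_pos: [0.5836, -0.1165, 0.0834]
tcp_rot: [-2.412, -2.008, 0.003]
wrist_force: [0.4, -1.0, -1.1]
width: 0.094
```

Emit:
move_arm(
  deltas=[
    [[0,0,0],[0,0,-0.007],1],
    [[0,0,0],[0,0,-0.014],1],
    [[0,0,0],[0,0,-0.014],1],
  ],
)

```text
time: 18.35
tool_pos: [0.5849, -0.1168, 0.0829]
tcp_rot: [-2.414, -2.01, 0.001]
wrist_force: [0.1, -0.2, -0.5]
width: 0.09
```

Emit:
move_arm(
  deltas=[
    [[0,0,0],[0,0,-0.007],1],
    [[0,0,0],[0,0,-0.007],1],
    [[0,0,0],[0,0,-0.007],1],
  ],
)

```text
time: 18.73
tool_pos: [0.5851, -0.1169, 0.0824]
tcp_rot: [-2.414, -2.01, 0.0]
wrist_force: [-0.2, -0.1, -0.0]
width: 0.094
```

Emit:
move_arm(
  deltas=[
    [[0,0,0],[0,0,-0.007],1],
    [[0,0,0],[0,0,-0.007],1],
    [[0,0,0],[0,0,-0.007],1],
  ],
)

```text
time: 19.1
tool_pos: [0.5851, -0.1169, 0.0817]
tcp_rot: [-2.414, -2.01, 0.0]
wrist_force: [0.0, -0.0, -0.3]
width: 0.09
```

Emit:
move_arm(
  deltas=[
    [[0,0,0],[0,0,-0.007],1],
    [[0,0,0],[0,0,-0.007],1],
    [[0,0,0],[0,0,-0.007],1],
  ],
)

```text
time: 19.48
tool_pos: [0.5851, -0.1168, 0.0809]
tcp_rot: [-2.414, -2.01, 0.0]
wrist_force: [-0.1, -0.0, -0.8]
width: 0.096
```

Emit:
move_arm(
  deltas=[
    [[0,0,0],[0,0,-0.008],1],
    [[0,0,0],[0,0,-0.015],1],
    [[0,0,0],[0,0,-0.015],1],
  ],
)

```text
time: 19.85
tool_pos: [0.5851, -0.1169, 0.0794]
tcp_rot: [-2.414, -2.01, 0.0]
wrist_force: [-0.4, 0.9, 0.1]
width: 0.091
```

Emit:
move_arm(
  deltas=[
    [[0,0,0],[0,0,-0.008],1],
    [[0,0,0],[0,0,-0.016],1],
    [[0,0,0],[0,0,-0.024],1],
    [[0,0,0],[0,0,-0.024],1],
  ],
)

```text
time: 20.35
tool_pos: [0.5851, -0.1168, 0.077]
tcp_rot: [-2.414, -2.01, 0.0]
wrist_force: [-0.5, 0.1, -0.5]
width: 0.087
```

Emit:
move_arm(
  deltas=[
    [[0,0,0],[0,0,-0.01],1],
    [[0,0,0],[0,0,-0.02],1],
    [[0,0,0],[0,0,-0.03],1],
    [[0,0,0],[0,0,-0.03],1],
  ],
)

```text
time: 20.85
tool_pos: [0.5851, -0.1168, 0.0739]
tcp_rot: [-2.414, -2.01, 0.0]
wrist_force: [1.2, 1.0, -0.8]
width: 0.096
```

Emit:
move_arm(
  deltas=[
    [[0,0,0],[0,0,-0.01],1],
    [[0,0,0],[0,0,-0.02],1],
    [[0,0,0],[0,0,-0.03],1],
    [[0,0,0],[0,0,-0.03],1],
  ],
)

```text
time: 21.35
tool_pos: [0.585, -0.1169, 0.071]
tcp_rot: [-2.414, -2.01, 0.0]
wrist_force: [-0.4, 0.0, -0.8]
width: 0.091
```

Emit:
move_arm(
  deltas=[
    [[0,0,0],[0,0,-0.007],1],
    [[0,0,0],[0,0,-0.007],1],
    [[0,0,0],[0,0,-0.007],1],
  ],
)

```text
time: 21.72
tool_pos: [0.5851, -0.1168, 0.0704]
tcp_rot: [2.414, 2.01, 0.0]
wrist_force: [1.0, -0.0, -0.4]
width: 0.092
```

Emit:
move_arm(
  deltas=[
    [[0,0,0],[0,0,-0.005],1],
    [[0,0,0],[0,0,-0.005],1],
    [[0,0,0],[0,0,-0.005],1],
  ],
)

```text
time: 22.1
tool_pos: [0.5852, -0.1169, 0.0702]
tcp_rot: [2.414, 2.01, 0.0]
wrist_force: [0.1, 0.2, 2.4]
width: 0.093
```

Emit:
move_arm(
  deltas=[
    [[0,0,0.08],[0,0,0.003],1],
    [[0,0,0.16],[0,0,0.003],1],
    [[0,0,0.24],[0,0,0.003],1],
    [[0,0,0.32],[0,0,0.003],1],
    [[0,0,0.4],[0,0,0.003],1],
    [[0,0,0.4],[0,0,0.003],1],
  ],
)

```text
time: 22.85
tool_pos: [0.5852, -0.1168, 0.0702]
tcp_rot: [1.677, 2.656, 0.0]
wrist_force: [0.2, -0.1, 0.2]
width: 0.096
```

Emit:
move_arm(
  deltas=[
    [[0,0,0.08],[0,0,0],1],
    [[0,0,0.16],[0,0,0],1],
    [[0,0,0.24],[0,0,0],1],
    [[0,0,0.24],[0,0,0],1],
  ],
)

```text
time: 23.35
tool_pos: [0.5853, -0.1169, 0.0702]
tcp_rot: [1.152, 2.922, 0.0]
wrist_force: [0.1, -0.0, 0.7]
width: 0.096
```

Emit:
move_arm(
  deltas=[
    [[0,0,0.08],[0,0,0],1],
    [[0,0,0.16],[0,0,0],1],
    [[0,0,0.24],[0,0,0],1],
    [[0,0,0.32],[0,0,0],1],
    [[0,0,0.36],[0,0,0],1],
    [[0,0,0.36],[0,0,0],1],
    [[0,0,0.36],[0,0,0],1],
  ],
)

```text
time: 24.22
tool_pos: [0.5854, -0.1168, 0.0702]
tcp_rot: [0.29, 3.128, 0.0]
wrist_force: [1.1, -0.0, -0.5]
width: 0.09
```

Run:
```python
from h import *
s=status.read_state(); print(s['time'],s['q'],s['tool_pos'],s['tcp_rot'],s['wrist_force'],s['torque'])
r=s['tcp_rot']; print('jaw yaw',2*np.degrees(np.arctan2(r[1],r[0]))-90)
```

```text
24.225 [-2.38805942e-01  2.66039614e-01  1.91985229e+00  2.03629340e-04
  9.55098579e-01 -1.62461112e+00] [ 0.58541592 -0.11683363  0.07022623] [2.90295813e-01 3.12752901e+00 1.20466746e-04] [ 1.07546284 -0.03485975 -0.50894623] [ 0.18501071 -0.35497936  0.02541953]
jaw yaw 79.39405260037665
```

Emit:
move_arm(
  deltas=[
    [[0,0,0],[0,0,-0.003],1],
    [[0,0,0],[0,0,-0.003],0.5],
    [[0,0,0],[0,0,-0.003],0.2],
    [[0,0,0],[0,0,-0.003],0.2],
    [[0,0,0],[0,0,-0.003],0.2],
    [[0,0,0],[0,0,-0.003],0.2],
  ],
)

```text
time: 24.98
tool_pos: [0.5851, -0.1169, 0.0699]
tcp_rot: [-0.286, -3.128, 0.0]
wrist_force: [-0.5, -0.3, -0.6]
width: 0.403
```

Emit:
move_arm(
  deltas=[
    [[0,0,0],[0,0,0.15],0.2],
    [[0,0,0],[0,0,0.4],0.2],
    [[0,0,0],[0,0,0.8],0.2],
    [[0,0,0],[0,0,1],0.2],
    [[0,0,0],[0,0,1],0.2],
  ],
)

```text
time: 25.6
tool_pos: [0.5868, -0.1173, 0.1726]
tcp_rot: [0.286, 3.124, -0.001]
wrist_force: [0.0, -0.1, -0.1]
width: 0.4
```

Emit:
move_arm(
  deltas=[
    [[0,0,0],[-0.5,0.2,0.3],0.2],
    [[0,0,0],[-1,0.6,0.3],0.2],
    [[0,0,0],[-1,1,0.3],0.2],
    [[0,0,0],[-1,1,0.3],0.2],
  ],
)

```text
time: 26.1
tool_pos: [0.4833, -0.0149, 0.1982]
tcp_rot: [-0.281, -3.126, -0.001]
wrist_force: [-0.0, -0.1, -0.1]
width: 0.396
```

Run:
```python
from h import *
s=status.read_state(); print(s['time'],s['tool_pos'],s['wrist_force'],s['width'])
b,_=grab('scene','s5'); a,d=grab('top','t5')
f=lambda im,u0,u1,v0,v1,z:cv2.resize(im[v0:v1,u0:u1,::-1],z,interpolation=2)
cv2.imwrite('pics/c5.png',np.hstack([f(b,150,250,135,225,(400,360)),f(a,265,365,150,240,(400,360))]))
```

```text
26.1 [ 0.4832659  -0.01486687  0.19815094] [-0.0459645  -0.05477485 -0.13316014] 0.395550999174704
```

View pics/c5.png

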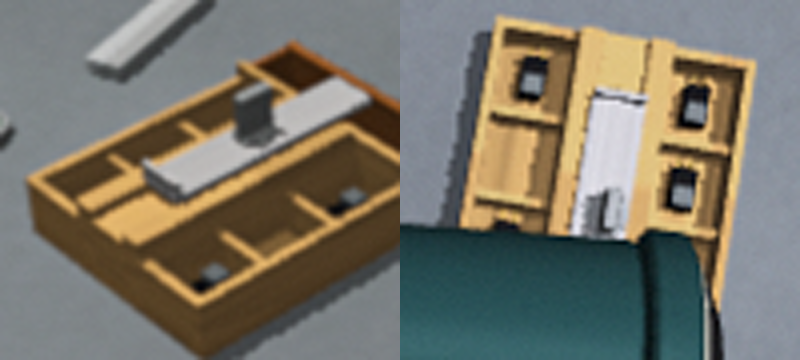

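Scene crop: the screw stands upright in the bar with its flange on it at about (262,138), and the wing runs along the bar. The bar has slid towards the bin. I'll check the wing-top height, then hand in.

Run:
```python
from h import *
d=np.load('s5.npz')['d']
P=np.array([pixd('scene',(u,v),d[v,u]) for v in range(154,172) for u in range(206,222,2)])
w=P[(P[:,2]>.068)&(P[:,0]>.55)&(P[:,0]<.62)]; print(len(w),w.max(0),w.mean(0)); t=w[w[:,2]>.08]; print(np.linalg.eigh(np.cov(t[:,:2].T)))
order.finish_job()
```

```text
45 [ 0.59911902 -0.10942851  0.09433441] [ 0.5879822  -0.11436117  0.08301547]
EighResult(eigenvalues=array([1.02152516e-05, 5.44456920e-05]), eigenvectors=array([[-0.36626119, -0.93051209],
       [-0.93051209,  0.36626119]]))
the job is handed in; nothing more can be done
```

The tilt-out bin is locked: the thumbscrew is down through both slots with its flange on the bar and its wing along the bar. I handed the job in at about 26 s of the 64 s allowed.

- **Screw:** I took the smaller grey screw from the stand and felt its toe into the bar's slot. I then dragged the bar about 30 mm towards the bin until the nose dropped into the hidden plate slot. From there it went down freely until the flange touched the bar at about 2.4 N. I turned it 90° with about 1 N on the wrist, let go and moved clear.
- **Forces:** the wrist force stayed under about 11 N in every reading. The highest was a sideways push of about 9 N while I felt for the slot wall.
- **Last checks:**
  - The wing top measured 94.3 mm high, against 93.5 mm expected with the flange seated.
  - The jaws were at 79.4°, within about 1° of square to the bar, when I let go.
  - The last pictures show the wing upright along the bar.
- **Disagreement:** a rough depth fit of the wing's direction, from one visible face, came out about 11° off the bar. I trust the jaw angle and the pictures over it.
- **Not checked:** in the last top view the arm hid the bin end of the tray. I did not measure the other things on the table again after the move; I only went over or beside them and saw no contact.

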